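# Raise the telescopic bench lamp and hold it up

### The job

Raise the black dome bench lamp on its telescopic post: pinch its two orange buttons in together to free the catch, keep them pinched and pull the lamp straight up, past the first stop (where it gets stiffer) to the second stop, so that both sections are fully drawn out. The post does not lock up there, so finish while still holding the lamp fully extended by its pinched buttons; leave everything else on the bench where it is.

Things in the scene. Friction and masses are not known exactly. Their poses are not given: they have to be found in the camera images.
- lamp: foot of the bench lamp, screwed to the bench; place and yaw vary: dark steel disc 104 mm across, 14 mm high, with an aluminium tube 24 mm thick and a black collar 50 mm across, 74 to 100 mm above the bench. Origin: centre of the disc's underside, on the post's vertical axis; z up, x towards the side where the dome hangs, y from the right to the left button
- lamp_grip (a point): centre of the black grip head (30 x 26 x 52 mm, top 21 mm above this point), on the post's axis, midway between two orange buttons, 22 mm wide (x), 30 mm high, one on each y face: 39 mm over both when out, 29 mm when in. 138 mm above the bench at the start (collar's top 38 mm below), 258 mm when fully drawn out. Axes as lamp. Grip from above, fingers closing along y
- lamp_dome (a point): middle of the black lamp dome (74 mm across, 38 mm high), which rides with the head, 105 mm from the post's axis along x and 24 mm below the grip centre
- button_left (a joint): how far the button on the head's +y side is pushed in, m: 0 out, 0.005 fully in. Spring 2.5 N rising to 5 N. The catch lets go once both buttons are in by over 3 mm; pinch first, pull after. The pull is carried by friction on the buttons: a grip of about 30 N is plenty
- button_right (a joint): the same for the button on the -y side
- lamp_upper (a joint): how far the upper section (which carries head and dome, about 0.3 kg) is drawn out of the lower one, m: 0 in, 0.06 at its end (the first stop). It slides easily and sinks back under its own weight when let go
- lamp_lower (a joint): how far the lower section is drawn out of the foot, m: 0 in, 0.06 at its end. About 3 N stiffer, it follows only once the upper section is at its end; with both at 0.06 the lamp is at the second stop (rigid), 120 mm straight above where it began
- magnifier: bystander: loose magnifier on a 130 mm high brass post with green round foot 96 mm across and dark wooden block on top (no orange buttons), its lens reaching 115 mm out along its x. Origin: underside of its foot. It and the lamp may stand in each other's places
- dish: bystander: small white ceramic dish, 68 mm across, 26 mm high. Origin: centre of its underside
- steel_block: bystander: steel bench block, cylinder 72 mm across, 45 mm high. Origin: centre of its underside
- hammer: bystander: hammer lying on the bench
- bench_pin: bystander: wooden bench pin, 100 by 70 by 30 mm, lying on the bench
Not all that is in view belongs to the job. Leave any purple or red look-alike of the lamp alone.

How it is judged:
On the way, in this order (a step that is already met when the one before it is completed fails the run):
1. both buttons are pinched in while the post is still pushed in (value of joint each of button_left, button_right above 0.003 m and value of joint each of lamp_upper, lamp_lower below 0.02 m), for 0.05 s.
2. the upper section is drawn out to the first stop (value of joint lamp_upper above 0.055 m), for 0.05 s.
At the end, for the whole second after the job is handed in: both sections of the lamp's post are within 5 mm of fully drawn out and still, both orange buttons are pinched in by more than 3 mm, and the fingers are gripping the lamp (over 3 N) (value of joint each of lamp_upper, lamp_lower above 0.055 m and value of joint each of button_left, button_right above 0.003 m and contact force between the fingers and lamp above 3 N and velocity of joint lamp_upper between -0.02 and 0.02 m/s and velocity of joint lamp_lower between -0.02 and 0.02 m/s); the arm keeps its last pose, push and grip.
It fails at once if the magnifier is shoved by more than 15 mm or tipped (distance of magnifier from where it was at the start of the episode above 0.015 m or angle between magnifier's own z axis and vertical above 0.2 rad).
It fails at once if the dish, block, hammer or bench pin is shifted by more than 20 mm (distance of any of dish, steel_block, hammer, bench_pin from where it was at the start of the episode above 0.02 m).
It also fails if it takes over 35 s, if anything falls off the work surface, if the arm or the gripper's body presses on something with over 40 N, if the wrist force passes 120 N, or if a joint passes its speed limit or range.

### The arm

A 6-joint arm with a two-finger parallel gripper is mounted at the origin on the work surface. World frame = base frame: x ahead of the robot, y to its left, z up, the work surface at z = 0. Lengths are in m, angles in rad, forces in N, time in s.
With the tool pointing down it reaches from about 0.35 to 0.775 m from the base axis. Payload 5.5 kg.
Tool frame: the origin (TCP) lies at the very end of the fingers, on their centre line; the grasp point (between the pads) lies hold_point_z behind it (hold_point_z is the distance from the TCP to the grasp point, in m); x points along the fingers, y is the direction in which the jaws open and shut, and the axes are right-handed (so a half turn about x gives the same grasp; the last joint's range is limited). The gripper opens to 85 mm and grips with 20 to 120 N. Pads are 22 mm wide; open, the fingers measure 114 mm over their backs; the gripper's body (76 mm by 85 mm) begins 54 mm behind the grasp point. The pads swing forward as they close: fully open they stand 13 mm farther back than shut.
Start: joints at [-1.325, 0.313, 0.046, 1.304, 0, 1.431], TCP at [0.216, -0.533, 0.231] pointing down, gripper open.
Joint ranges: [-2.76, 2.76], [-0.86, 1.69], [-1.03, 1.26], [-2.2, 2.34], [-1.47, 1.5], [-3.14, 3.14]. Speed limits (rad/s): [2.57, 2.57, 3.14, 3.14, 3.14, 3.14].

### API

Orientations are given as a unit quaternion [w, x, y, z].
In Python, from workcell import * gives the robot as it stands. The module is installed in compiled form; this text tells all that it offers.
- The arm moves only by the tool step_arm, never from a script. Its argument "targets" is a list of rows, each a list of 3 entries, a list of its own where there are three numbers: the turn, a rotation vector about the tool's x, y, z in degrees, then the shift along the tool's x, y, z in cm, then the finger opening in cm, from 0 to 8.54. A call has exactly 10 rows; each row shifts and turns the commanded pose from where the row before left it, along the tool's axes as they then stand; what a row does not reach is not made up. A row lasts 1/10 s, in which the tool goes at most 50 mm and 8.59 degrees, less where a joint would pass 70% of its speed; a pose out of reach is approached as far as the arm can. A call with a gripper value outside its range is refused whole. The fingers move at their own pace and stop on an object; "force" is the grip in N (left out, the last holds). Time passes only in rows, so rows that do not move let the fingers close, or fill a call up. It gives the time, the measured TCP pose, the force and the opening at its end, in the units of the state.
- get_state(): the state, without advancing time (a new reading comes with each control period).
- read_camera(name): name is "scene" or "top"; returns the picture (384x512x3 uint8, red, green, blue); there is no depth.
- camera_model(name): a dict with "fx", "fy", "cx", "cy" (pixels), "xyz" and "rotation" of the camera in the world. Camera axes: x right, y down, z forward; pixel columns grow to the right and rows downward; lengths in m; the calibration is good to about 2 mm. A picture is of the moment at which its call begins. camera_model takes no time and is no camera call.
- hand_in(): hands the job in, once; it reports no verdict.
Trained networks look in the newest picture that a camera, given by its name, has taken for a name from the list of things; names that differ only in an ending like _2 or _b are one class to them, and where a whole thing is asked for, a point or a joint stands for the part that bears it (a point fixed in the world has none). Each returns a list of dicts, best first, with "p" (0 to 1); they miss things now and then, are a little off and sometimes report something else, mostly with a low value. They report only what shows in the picture. A call takes as long as a camera call. They do not tell look-alikes from the thing itself.
- find_in(camera, label): "extent" ([left, top, width, height] in pixels, round what is visible of it).
- silhouettes(camera, label): "mask" (384x512 bool, what is visible of it) and "extent" ([left, top, width, height] in pixels, round what is visible of it).
The state is a dict: "clock": time; "joint_pos": joint angles; "qvel": joint speeds; "tau": joint torques, N m; "tcp_pos": TCP position; "orientation": TCP orientation; "wrist_force": force on the tool from outside, world axes, zero at the start; "ft_torque": the same for the moment, N m; "finger_gap": finger opening in m.
Only numpy, scipy, OpenCV 4.12 (cv2) and the standard library are available. Lean on these libraries where they do the work, as an engineer would, in place of code of your own. Each camera call takes 0.05 s, during which the arm holds its last target.

## Working session

There is one attempt and no reset: what is moved stays moved. The work goes in short steps, Python scripts to look and compute and a tool call to move; the robot and the scene stay as the last step left them, time stands still between calls to the robot, and variables do not carry over. Pictures are saved under pics/ and viewed, and the job is handed in when it is done.

Besides the shell and the picture viewer there is one more tool, called after "Emit:" as name([rows], argument=value, ...), one row to a line, values as JSON. step_arm: Moves the arm, as the interface text tells. Its arguments: {"type":"object","properties":{"targets":{"type":"array","items":{"type":"array"}},"force":{"type":"number"}},"required":["targets"]}

```bash
mkdir -p pics; python3 - <<'E'
from workcell import *
import cv2
s=get_state();print(s)
for c in("scene","top"):
    im=read_camera(c);cv2.imwrite(f"pics/{c}0.png",im[:,:,::-1]);print(camera_model(c))
    for l in("lamp","lamp_grip","lamp_dome","button_left","button_right","magnifier"):
        print(c,l,[(round(d['p'],2),[round(float(v)) for v in d['extent']]) for d in find_in(c,l)][:4])
E
```

```text
{'clock': 0.0, 'joint_pos': array([-1.32460802e+00,  3.14013993e-01,  4.49729460e-02,  1.30360064e+00,
        2.78010547e-07,  1.43119071e+00]), 'qvel': array([-0.00130496,  0.00171478,  0.00037508, -0.00105011,  0.00023206,
       -0.00039443]), 'tau': array([ 6.92593658e-04, -4.80623174e+01,  2.98536390e+01,  1.91507471e-02,
       -9.65552954e-05, -2.07581434e-05]), 'tcp_pos': array([ 0.21623112, -0.5322386 ,  0.23039867]), 'orientation': array([-0.13490287, -0.69395712, -0.1362059 ,  0.69402643]), 'wrist_force': array([ 0.54119467,  0.50823574, -0.06993972]), 'ft_torque': array([-0.02889312, -0.01316557, -0.02240767]), 'finger_gap': 0.08519258005675584}
{'fx': 430.52085209852726, 'fy': 430.52085209852726, 'cx': 246.91245529407036, 'cy': 194.73287845659007, 'xyz': array([1.20812351, 0.2630174 , 1.23311934]), 'rotation': array([-0.1867726 ,  0.5675937 ,  0.76289836, -0.24685922])}
scene lamp [(0.94, [147, 205, 49, 57]), (0.93, [191, 138, 38, 52]), (0.73, [138, 106, 48, 41])]
scene lamp_grip [(0.67, [140, 103, 37, 35]), (0.65, [149, 203, 31, 58]), (0.59, [192, 140, 30, 49])]
scene 
[... 217 characters left out ...]
)]
scene button_right []
scene magnifier [(0.57, [271, 217, 37, 37]), (0.37, [223, 216, 20, 14])]
{'fx': 485.17362711336443, 'fy': 485.17362711336443, 'cx': 251.51367940349024, 'cy': 188.57383218971148, 'xyz': array([0.35630879, 0.03938239, 1.63704874]), 'rotation': array([-0.01455798,  0.71157536, -0.70217912,  0.01982562])}
top lamp [(0.78, [279, 189, 34, 57]), (0.75, [288, 102, 38, 63]), (0.66, [354, 235, 41, 52])]
top lamp_grip [(0.95, [368, 232, 26, 56]), (0.86, [291, 190, 21, 47]), (0.82, [302, 101, 22, 49])]
top lamp_dome [(0.79, [367, 234, 26, 53]), (0.77, [292, 189, 18, 48]), (0.65, [300, 103, 23, 47])]
top button_left []
top button_right []
top magnifier [(0.8, [187, 136, 26, 51])]
```

```bash
python3 - <<'E'
import cv2
a=cv2.imread("pics/scene0.png")[80:300,90:340];cv2.imwrite("pics/s_c.png",cv2.resize(a,None,fx=3,fy=2.7,interpolation=2) if 0 else cv2.resize(a,None,fx=2.7,fy=2.7,interpolation=2))
a=cv2.imread("pics/top0.png")[80:310,170:430];cv2.imwrite("pics/t_c.png",cv2.resize(a,None,fx=2.6,fy=2.6,interpolation=2))
E
```

```text
(no output)
```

View pics/scene0.png

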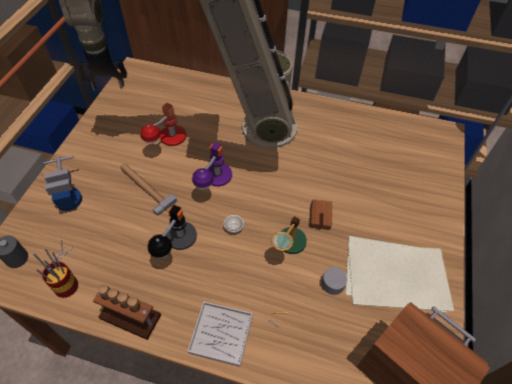

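View pics/s_c.png

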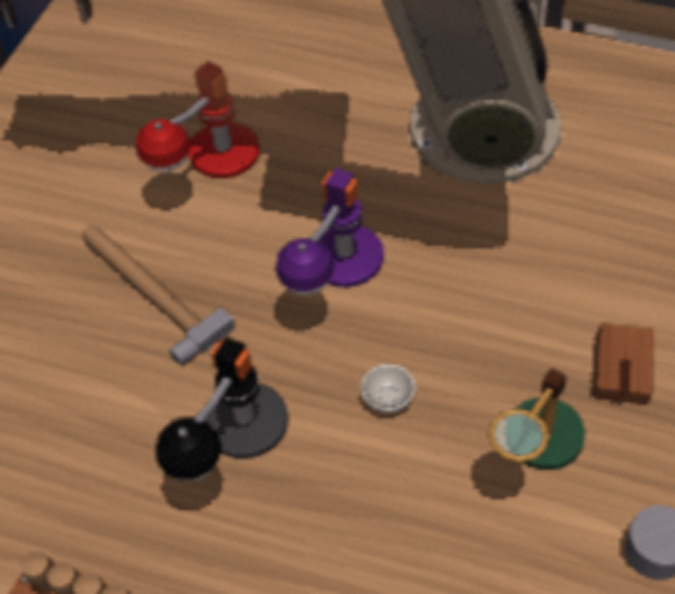

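View pics/t_c.png

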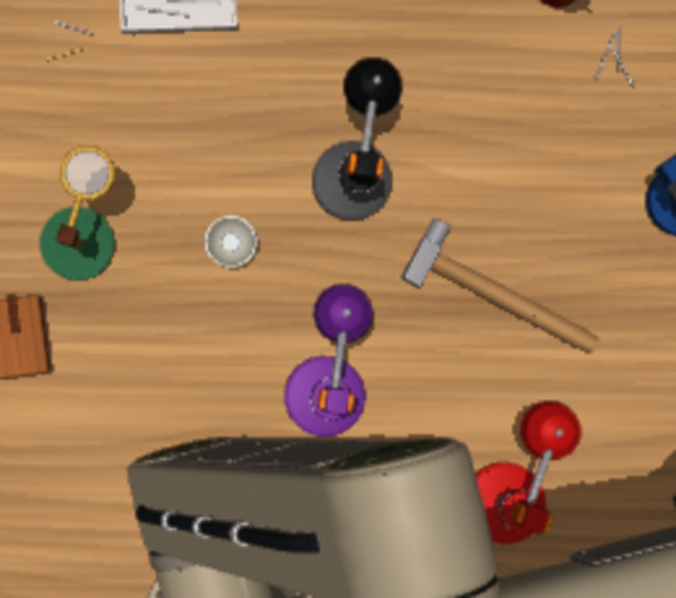

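Three candidates: black (top 310,143; scene 178,220), purple (top 300,234; scene 216,160), red (top 370,275; scene 170,122). The black dome with the dark foot and orange buttons fits the description. Next I confirm it in a crop and measure it.

```bash
cat > h.py <<'E'
import numpy as np, cv2
from scipy.spatial.transform import Rotation as R
from workcell import *
def cam(c):
    m=camera_model(c);q=m['rotation'];return m,R.from_quat([q[1],q[2],q[3],q[0]]).as_matrix()
def plane(c,u,v,z):
    m,Q=cam(c);d=Q@np.array([(u-m['cx'])/m['fx'],(v-m['cy'])/m['fy'],1]);p=m['xyz'];return p+d*(z-p[2])/d[2]
def proj(c,P):
    m,Q=cam(c);p=Q.T@(np.asarray(P)-m['xyz']);return m['fx']*p[0]/p[2]+m['cx'],m['fy']*p[1]/p[2]+m['cy']
def tri(u1,v1,u2,v2):
    A=[];b=[]
    for c,u,v in(("scene",u1,v1),("top",u2,v2)):
        m,Q=cam(c);d=Q@np.array([(u-m['cx'])/m['fx'],(v-m['cy'])/m['fy'],1]);d/=np.linalg.norm(d)
        M=np.eye(3)-np.outer(d,d);A.append(M);b.append(M@m['xyz'])
    return np.linalg.lstsq(np.vstack(A),np.hstack(b),rcond=None)[0]
E
python3 - <<'E'
from h import *
for c,(x0,y0,x1,y1) in(("scene",(140,195,205,265)),("top",(280,95,340,170))):
    im=cv2.imread(f"pics/{c}0.png");hsv=cv2.cvtColor(im,cv2.COLOR_BGR2HSV)
    a=im[y0:y1,x0:x1];cv2.imwrite(f"pics/{c}_z.png",cv2.resize(a,None,fx=8,fy=8,interpolation=0))
    o=((hsv[:,:,0]<14)&(hsv[:,:,1]>190)&(hsv[:,:,2]>150)).astype('uint8');k=np.zeros_like(o);k[y0:y1,x0:x1]=1
    n,l,st,ce=cv2.connectedComponentsWithStats(o*k)
    print(c,st[1:].tolist(),ce[1:].round(2).tolist())
    d=((im.max(2)<45).astype('uint8'))*k
    n,l,st,ce=cv2.connectedComponentsWithStats(d);print("dark",[ (s.tolist(),e.round(1).tolist()) for s,e in zip(st[1:],ce[1:]) if s[4]>20])
    for t in silhouettes(c,"lamp")[:4]: print(t['p'],t['extent'])
E
```

```text
scene [[178, 210, 4, 5, 10]] [[179.3, 212.1]]
dark [([148, 206, 38, 52, 687], [166.4, 236.5])]
0.93 [148.9, 205.4, 47.1, 55.0]
0.93 [191.9, 141.9, 39.8, 47.0]
0.78 [139.8, 107.5, 44.6, 40.4]
top [[306, 139, 1, 1, 1], [306, 142, 1, 2, 2], [315, 143, 2, 2, 4], [304, 144, 2, 2, 3], [316, 146, 1, 1, 1]] [[306.0, 139.0], [306.0, 142.5], [315.5, 143.5], [304.33, 144.67], [316.0, 146.0]]
dark [([303, 103, 21, 21, 335], [313.0, 112.7]), ([301, 137, 17, 21, 205], [309.2, 148.5])]
0.89 [292.0, 102.2, 34.8, 62.4]
0.7 [352.3, 235.5, 42.1, 52.1]
0.61 [279.7, 189.3, 33.4, 55.5]
```

View pics/scene_z.png

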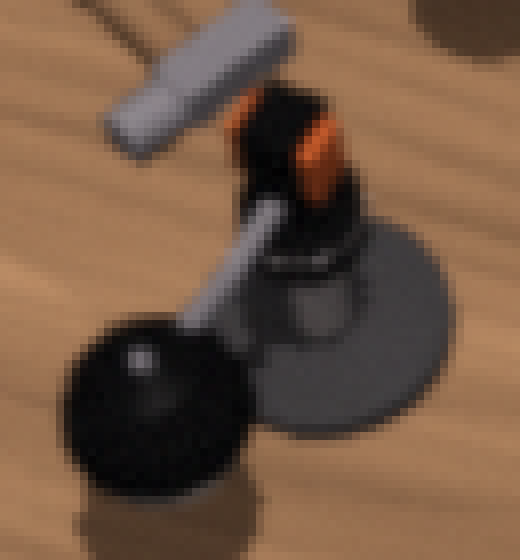

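View pics/top_z.png

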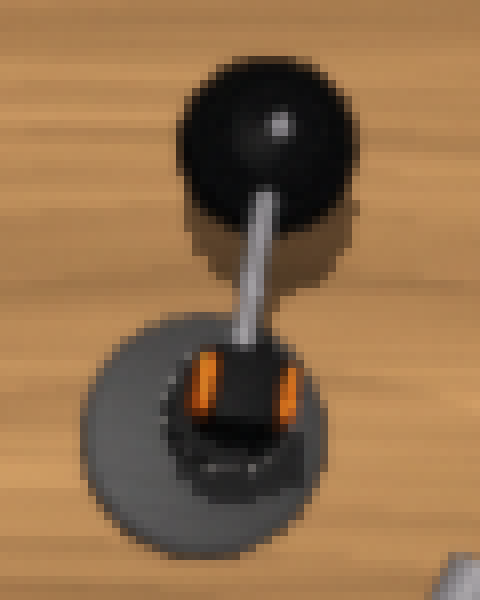

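```bash
python3 - <<'E'
from h import *
f=lambda u,v:(280+u/8-.5,95+v/8-.5)
foot=plane("top",*f(204.5,433),0.011);head=plane("top",*f(246,388),0.154);dome=plane("top",*f(268,145),0.112)
g=lambda u,v:(140+u/8-.5,195+v/8-.5)
print(foot,head,dome)
L=plane("top",*f(205,384),0.151);Rr=plane("top",*f(289,395),0.151);print("buttons",L,Rr,"yaw",np.degrees(np.arctan2(*(L-Rr)[[1,0]]))-90)
d=dome-foot;print("yaw dome",np.degrees(np.arctan2(d[1],d[0])),np.linalg.norm(d[:2]))
d=dome-head;print("yaw dome-head",np.degrees(np.arctan2(d[1],d[0])),np.linalg.norm(d[:2]))
print("scene dome",plane("scene",*g(157,408),0.114))
# scene foot : right edge 455, bottom 438
for x,y in((foot[0],foot[1]),(head[0],head[1])):
    th=np.linspace(0,6.283,200)
    pts=np.array([proj("scene",(x+.052*np.cos(t),y+.052*np.sin(t),z)) for t in th for z in(0.001,0.014)])
    print("scene foot right,bottom",(pts.max(0)-[140,195]+.5)*8,"head top ctr",(np.array(proj("scene",(x,y,.159)))-[140,195]+.5)*8)
s=get_state();q=s['orientation'];M=R.from_quat([q[1],q[2],q[3],q[0]]).as_matrix();print(M.round(4),s['tcp_pos'],s['clock'])
import workcell;print(hold_point_z if 'hold_point_z' in globals() else dir(workcell))
E
```

```text
[ 0.57281383 -0.15100062  0.011     ] [ 0.57139964 -0.15009971  0.154     ] [ 0.67459431 -0.16350301  0.112     ]
buttons [ 0.57316052 -0.13465492  0.151     ] [ 0.56935685 -0.16709156  0.151     ] yaw -6.688226023465603
yaw dome -7.002948383551479 0.10254547317723271
yaw dome-head -7.400356677401426 0.10406145982204029
scene dome [ 0.67875803 -0.16039008  0.114     ]
scene foot right,bottom [450.83504674 444.42266715] head top ctr [273.91913559 118.57458075]
scene foot right,bottom [454.08299074 442.03137481] head top ctr [277.58147295 116.16779055]
[[ 0.000e+00  3.763e-01 -9.265e-01]
 [-1.000e-04 -9.265e-01 -3.763e-01]
 [-1.000e+00  1.000e-04  0.000e+00]] [ 0.21636036 -0.53276278  0.23132919] 0.8
0.0187
```

The crop confirms it: black head with orange buttons at top (305.5,143) and (315.5,144), grey foot, and the dome at yaw ≈ -7°. The post axis is at ≈ (0.572, -0.150). First I travel high over the bench.

Emit:
step_arm([
  [[0,0,0],[0,-1.1,-2.4],6.5],
  [[0,0,0],[0,-1.1,-2.4],6.5],
  [[0,0,0],[0,-1.1,-2.4],6.5],
  [[0,0,0],[0,-1.1,-2.4],6.5],
  [[0,0,0],[0,-1.1,-2.4],6.5],
  [[0,0,0],[0,-1.1,-2.4],6.5],
  [[0,0,0],[0,-1.1,-2.4],6.5],
  [[0,0,0],[0,-1.1,-2.4],6.5],
  [[0,0,0],[0,-1.1,-2.4],6.5],
  [[0,0,0],[0,-1.1,-2.4],6.5],
], force=30)

```text
clock: 1.8
tcp_pos: [0.398, -0.3397, 0.2315]
orientation: [0.136, 0.694, 0.135, -0.694]
wrist_force: [-0.2, 0.7, -0.5]
finger_gap: 0.0649
```

Emit:
step_arm([
  [[0,0,0],[0,-1.1,-2.4],6.5],
  [[0,0,0],[0,-1.1,-2.4],6.5],
  [[0,0,0],[0,-1.1,-2.4],6.5],
  [[0,0,0],[0,-1.1,-2.4],6.5],
  [[0,0,0],[0,-1.1,-2.4],6.5],
  [[0,0,0],[0,-1.1,-2.4],6.5],
  [[0,0,0],[0,-1.1,-2.4],6.5],
  [[0,0,0],[0,-1.1,-2.4],6.5],
  [[0,0,0],[0,-1.1,-2.2],6.5],
  [[0,0,0],[0,-1.1,-2.0],6.5],
])

```text
clock: 2.8
tcp_pos: [0.5735, -0.1497, 0.2313]
orientation: [0.136, 0.694, 0.136, -0.694]
wrist_force: [-0.7, -0.7, -0.6]
finger_gap: 0.0651
```

Emit:
step_arm([
  [[4,0,0],[0,0,0],6.5],
  [[4,0,0],[0,0,0],6.5],
  [[4,0,0],[0,0,0],6.5],
  [[4,0,0],[0,0,0],6.5],
  [[4,0,0],[0,0,0],6.5],
  [[4,0,0],[0,0,0],6.5],
  [[3,0,0],[0,0,0],6.5],
  [[2,0,0],[0,0,0],6.5],
  [[0,0,0],[0,0,0],6.5],
  [[0,0,0],[0,0,0],6.5],
])

```text
clock: 3.8
tcp_pos: [0.5727, -0.1506, 0.2313]
orientation: [0.042, -0.706, 0.042, 0.706]
wrist_force: [-0.5, -0.5, 0.6]
finger_gap: 0.0651
```

```bash
cat > rel.py <<'E'
from h import *
s=get_state();q=s['orientation'];M=R.from_quat([q[1],q[2],q[3],q[0]]).as_matrix()
T=np.array([0.572,-0.150,0.119]);print(s['tcp_pos'],s['clock'],s['joint_pos'].round(3),s['wrist_force'].round(2),s['finger_gap'])
print("tool y ang",np.degrees(np.arctan2(M[1,1],M[0,1])),"shift cm",(M.T@(T-s['tcp_pos'])*100).round(2));print(M.round(3))
E
python3 rel.py
```

```text
[ 0.57272451 -0.1505646   0.23128363] 3.8 [-0.393  0.347  0.094  1.318 -0.     2.869] [-0.51 -0.5   0.63] 0.06506037886530606
tool y ang -96.84730706129572 shift cm [11.23 -0.05  0.08]
[[-0.    -0.119 -0.993]
 [-0.    -0.993  0.119]
 [-1.     0.     0.   ]]
```

Emit:
step_arm([
  [[0,0,0],[0.6,0,0],6.5],
  [[0,0,0],[0.6,0,0],6.5],
  [[0,0,0],[0.6,0,0],6.5],
  [[0,0,0],[0.6,0,0],6.5],
  [[0,0,0],[0.6,0,0],6.5],
  [[0,0,0],[0.6,0,0],6.5],
  [[0,0,0],[0.6,0,0],6.5],
  [[0,0,0],[0.6,0,0],6.5],
  [[0,0,0],[0.6,0,0],6.5],
  [[0,0,0],[0,0,0],6.5],
])

```text
clock: 4.8
tcp_pos: [0.5722, -0.1504, 0.1762]
orientation: [0.043, -0.705, 0.042, 0.706]
wrist_force: [0.6, -0.2, 0.1]
finger_gap: 0.0646
```

```bash
python3 rel.py; python3 - <<'E'
from h import *
for c,(x0,y0,x1,y1) in(("scene",(120,160,220,265)),("top",(270,85,350,185))):
    im=read_camera(c)[:,:,::-1][y0:y1,x0:x1];cv2.imwrite(f"pics/{c}1.png",cv2.resize(im,None,fx=5,fy=5,interpolation=2))
E
```

```text
[ 0.57219141 -0.15037202  0.17617284] 4.8 [-0.393  0.367 -0.013  1.192 -0.     2.869] [ 0.62 -0.24  0.15] 0.06459695105709011
tool y ang -96.89653477339587 shift cm [ 5.72 -0.03  0.01]
[[-0.002 -0.12  -0.993]
 [ 0.001 -0.993  0.12 ]
 [-1.    -0.     0.002]]
```

View pics/scene1.png

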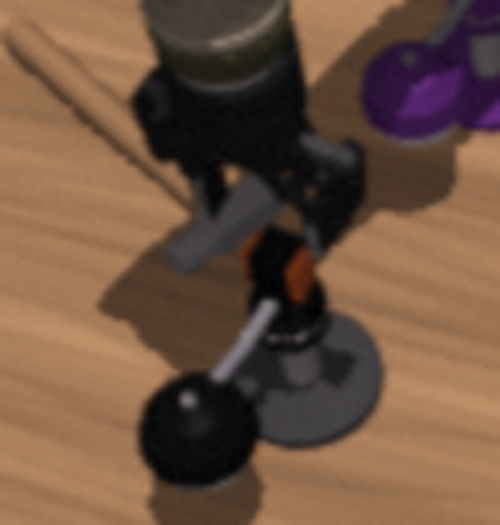

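View pics/top1.png

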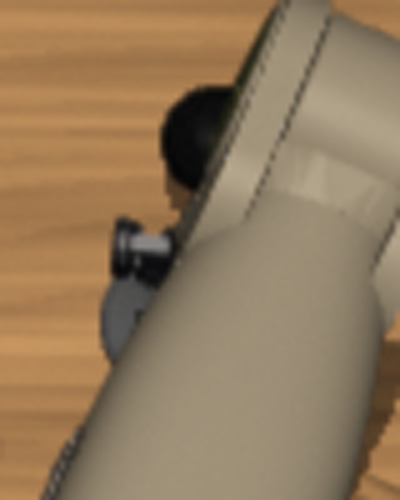

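The gripper straddles the black head. In the scene crop the buttons at (255,250) and (300,272) lie between the two fingers, and the hammer is behind and well below. I descend the rest.

Emit:
step_arm([
  [[0,0,0],[0.6,0,0],6.5],
  [[0,0,0],[0.7,0,0],6.5],
  [[0,0,0],[0.7,0,0],6.5],
  [[0,0,0],[0.7,0,0],6.5],
  [[0,0,0],[0.7,0,0],6.5],
  [[0,0,0],[0.7,0,0],6.5],
  [[0,0,0],[0.7,0,0],6.5],
  [[0,0,0],[0.6,0,0],6.5],
  [[0,0,0],[0.1,0,0],6.5],
  [[0,0,0],[0,0,0],6.5],
])

```text
clock: 5.9
tcp_pos: [0.5726, -0.1505, 0.122]
orientation: [0.043, -0.706, 0.043, 0.706]
wrist_force: [-0.2, 0.6, 0.2]
finger_gap: 0.0646
```

```bash
python3 rel.py; python3 - <<'E'
from h import *
for c,(x0,y0,x1,y1) in(("scene",(130,180,210,265)),):
    im=read_camera(c)[:,:,::-1][y0:y1,x0:x1];cv2.imwrite(f"pics/{c}2.png",cv2.resize(im,None,fx=6,fy=6,interpolation=2))
E
```

```text
[ 0.57262275 -0.15054572  0.12204764] 5.9 [-0.393  0.398 -0.104  1.069 -0.     2.869] [-0.18  0.57  0.19] 0.06456444482855897
tool y ang -96.89504831017733 shift cm [ 0.3  -0.05  0.07]
[[-0.    -0.12  -0.993]
 [ 0.    -0.993  0.12 ]
 [-1.    -0.     0.   ]]
```

View pics/scene2.png

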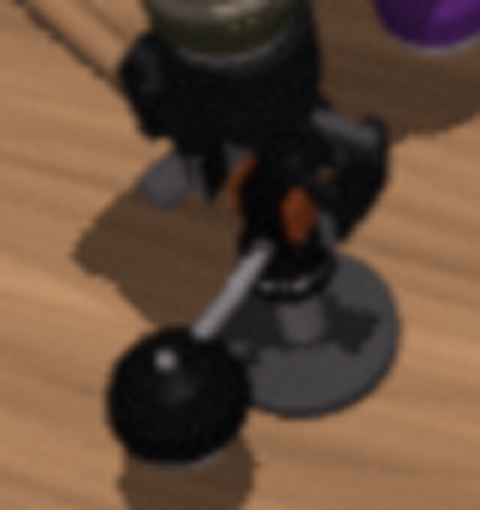

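The fingers are either side of the head, and both buttons are visible between them. I lower a little more, then pinch.

Emit:
step_arm([
  [[0,0,0],[0.4,0,0],6.0],
  [[0,0,0],[0,0,0],5.5],
  [[0,0,0],[0,0,0],5.0],
  [[0,0,0],[0,0,0],4.5],
  [[0,0,0],[0,0,0],4.2],
  [[0,0,0],[0,0,0],4.0],
  [[0,0,0],[0,0,0],3.8],
  [[0,0,0],[0,0,0],3.7],
  [[0,0,0],[0,0,0],3.6],
  [[0,0,0],[0,0,0],3.6],
], force=35)

```text
clock: 6.95
tcp_pos: [0.5729, -0.1507, 0.1187]
orientation: [-0.042, 0.706, -0.043, -0.706]
wrist_force: [-1.2, -0.7, 5.3]
finger_gap: 0.0362
```

```bash
python3 rel.py
```

```text
[ 0.57289369 -0.1506762   0.11871312] 6.95 [-0.393  0.4   -0.109  1.06  -0.     2.869] [-1.19 -0.67  5.32] 0.036229277081798315
tool y ang -96.89819384695765 shift cm [-0.03 -0.06  0.1 ]
[[ 0.001 -0.12  -0.993]
 [-0.    -0.993  0.12 ]
 [-1.     0.    -0.001]]
```

Emit:
step_arm([
  [[0,0,0],[0,0,0],3.4],
  [[0,0,0],[0,0,0],3.2],
  [[0,0,0],[0,0,0],3.0],
  [[0,0,0],[0,0,0],2.8],
  [[0,0,0],[0,0,0],2.5],
  [[0,0,0],[0,0,0],2.0],
  [[0,0,0],[0,0,0],2.0],
  [[0,0,0],[0,0,0],2.0],
  [[0,0,0],[0,0,0],2.0],
  [[0,0,0],[0,0,0],2.0],
], force=40)

```text
clock: 7.95
tcp_pos: [0.573, -0.1513, 0.1191]
orientation: [-0.042, 0.706, -0.043, -0.705]
wrist_force: [-2.7, -2.0, 6.9]
finger_gap: 0.028
```

```bash
python3 rel.py
```

```text
[ 0.57295873 -0.15130797  0.11905299] 7.95 [-3.93e-01  4.00e-01 -1.09e-01  1.06e+00 -1.00e-03  2.87e+00] [-2.71 -2.02  6.86] 0.028043194907603965
tool y ang -96.93268264809598 shift cm [ 0.01 -0.12  0.11]
[[ 0.001 -0.121 -0.993]
 [-0.002 -0.993  0.121]
 [-1.     0.001 -0.001]]
```

The gap is 28 mm, so both buttons are fully in, with only small side forces. I pull up slowly.

Emit:
step_arm([
  [[0,0,0],[-0.2,0,0],2.0],
  [[0,0,0],[-0.4,0,0],2.0],
  [[0,0,0],[-0.4,0,0],2.0],
  [[0,0,0],[-0.4,0,0],2.0],
  [[0,0,0],[-0.4,0,0],2.0],
  [[0,0,0],[-0.4,0,0],2.0],
  [[0,0,0],[-0.4,0,0],2.0],
  [[0,0,0],[-0.4,0,0],2.0],
  [[0,0,0],[-0.4,0,0],2.0],
  [[0,0,0],[-0.4,0,0],2.0],
])

```text
clock: 8.95
tcp_pos: [0.5729, -0.1512, 0.1562]
orientation: [0.042, -0.706, 0.043, 0.706]
wrist_force: [1.7, -4.8, -3.3]
finger_gap: 0.0277
```

```bash
python3 rel.py; python3 - <<'E'
from h import *
for c,(x0,y0,x1,y1) in(("scene",(120,160,220,265)),):
    im=read_camera(c)[:,:,::-1][y0:y1,x0:x1];cv2.imwrite(f"pics/{c}3.png",cv2.resize(im,None,fx=5,fy=5,interpolation=2))
E
```

```text
[ 0.57285827 -0.15115979  0.1562346 ] 8.95 [-3.930e-01  3.770e-01 -4.800e-02  1.145e+00 -1.000e-03  2.869e+00] [ 1.74 -4.84 -3.32] 0.027717446600656663
tool y ang -96.92061941048597 shift cm [ 3.72 -0.11  0.1 ]
[[-0.    -0.12  -0.993]
 [-0.001 -0.993  0.12 ]
 [-1.     0.001  0.   ]]
```

View pics/scene3.png

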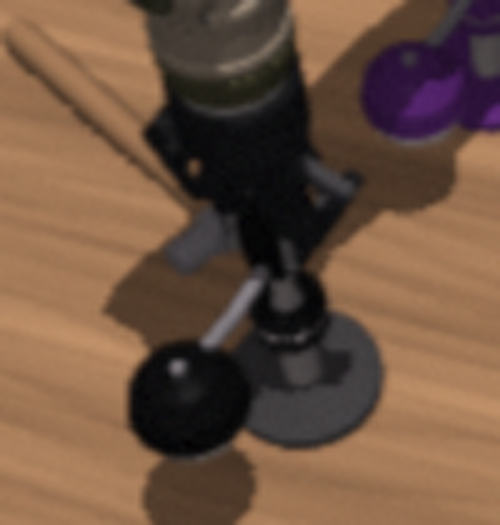

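The head rises with the gripper: the bare inner tube now shows above the collar (285,290) and the dome has lifted. I continue.

Emit:
step_arm([
  [[0,0,0],[-0.3,0,0],2.0],
  [[0,0,0],[-0.4,0,0],2.0],
  [[0,0,0],[-0.4,0,0],2.0],
  [[0,0,0],[-0.4,0,0],2.0],
  [[0,0,0],[-0.4,0,0],2.0],
  [[0,0,0],[-0.4,0,0],2.0],
  [[0,0,0],[-0.4,0,0],2.0],
  [[0,0,0],[-0.4,0,0],2.0],
  [[0,0,0],[-0.4,0,0],2.0],
  [[0,0,0],[-0.4,0,0],2.0],
])

```text
clock: 10.0
tcp_pos: [0.5728, -0.1511, 0.1946]
orientation: [0.042, -0.706, 0.043, 0.706]
wrist_force: [2.8, -5.0, -5.4]
finger_gap: 0.0277
```

```bash
python3 rel.py
```

```text
[ 0.57280872 -0.15105857  0.19462506] 10.0 [-3.930e-01  3.590e-01  2.200e-02  1.233e+00 -1.000e-03  2.869e+00] [ 2.85 -5.01 -5.38] 0.02765489850124804
tool y ang -96.91729642192212 shift cm [ 7.56 -0.1   0.09]
[[-0.001 -0.12  -0.993]
 [-0.001 -0.993  0.12 ]
 [-1.     0.001  0.001]]
```

Emit:
step_arm([
  [[0,0,0],[-0.4,0,0],2.0],
  [[0,0,0],[-0.4,0,0],2.0],
  [[0,0,0],[-0.4,0,0],2.0],
  [[0,0,0],[-0.4,0,0],2.0],
  [[0,0,0],[-0.4,0,0],2.0],
  [[0,0,0],[-0.4,0,0],2.0],
  [[0,0,0],[-0.4,0,0],2.0],
  [[0,0,0],[-0.4,0,0],2.0],
  [[0,0,0],[-0.4,0,0],2.0],
  [[0,0,0],[-0.4,0,0],2.0],
])

```text
clock: 11.0
tcp_pos: [0.5728, -0.1511, 0.2345]
orientation: [0.042, -0.706, 0.043, 0.706]
wrist_force: [2.4, -4.8, -5.8]
finger_gap: 0.0279
```

```bash
python3 rel.py; python3 - <<'E'
from h import *
for c,(x0,y0,x1,y1) in(("scene",(100,130,220,265)),):
    im=read_camera(c)[:,:,::-1][y0:y1,x0:x1];cv2.imwrite(f"pics/{c}4.png",cv2.resize(im,None,fx=4,fy=4,interpolation=2))
E
```

```text
[ 0.57283076 -0.15108566  0.23451109] 11.0 [-3.930e-01  3.470e-01  1.020e-01  1.326e+00 -1.000e-03  2.869e+00] [ 2.39 -4.78 -5.84] 0.02791583201246911
tool y ang -96.91674992543308 shift cm [11.55 -0.11  0.09]
[[-0.001 -0.12  -0.993]
 [-0.001 -0.993  0.12 ]
 [-1.     0.001  0.001]]
```

View pics/scene4.png

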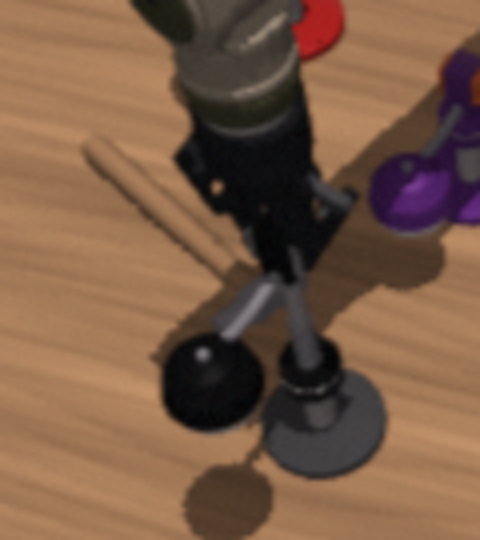

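The lamp is nearly drawn out (115.5 mm of TCP travel) and has not slipped. I creep up to the rigid stop.

Emit:
step_arm([
  [[0,0,0],[-0.1,0,0],2.0],
  [[0,0,0],[-0.1,0,0],2.0],
  [[0,0,0],[-0.1,0,0],2.0],
  [[0,0,0],[-0.1,0,0],2.0],
  [[0,0,0],[-0.1,0,0],2.0],
  [[0,0,0],[0,0,0],2.0],
  [[0,0,0],[0,0,0],2.0],
  [[0,0,0],[0,0,0],2.0],
  [[0,0,0],[0,0,0],2.0],
  [[0,0,0],[0,0,0],2.0],
])

```text
clock: 12.05
tcp_pos: [0.5728, -0.1511, 0.2393]
orientation: [0.042, -0.705, 0.043, 0.706]
wrist_force: [2.6, -4.8, -5.9]
finger_gap: 0.0279
```

```bash
python3 rel.py
```

```text
[ 0.57280108 -0.15108184  0.23927392] 12.05 [-3.930e-01  3.460e-01  1.120e-01  1.337e+00 -1.000e-03  2.869e+00] [ 2.65 -4.82 -5.86] 0.027926931517629306
tool y ang -96.91785507804421 shift cm [12.03 -0.11  0.08]
[[-0.001 -0.12  -0.993]
 [-0.001 -0.993  0.12 ]
 [-1.     0.001  0.001]]
```

No stop force yet, so I creep on in half-millimetre rows.

Emit:
step_arm([
  [[0,0,0],[-0.05,0,0],2.0],
  [[0,0,0],[0,0,0],2.0],
  [[0,0,0],[-0.05,0,0],2.0],
  [[0,0,0],[0,0,0],2.0],
  [[0,0,0],[-0.05,0,0],2.0],
  [[0,0,0],[0,0,0],2.0],
  [[0,0,0],[0,0,0],2.0],
  [[0,0,0],[0,0,0],2.0],
  [[0,0,0],[0,0,0],2.0],
  [[0,0,0],[0,0,0],2.0],
])

```text
clock: 13.05
tcp_pos: [0.5727, -0.1511, 0.2394]
orientation: [0.043, -0.705, 0.043, 0.707]
wrist_force: [4.7, -5.3, -12.5]
finger_gap: 0.0281
```

```bash
python3 rel.py
```

```text
[ 0.57270182 -0.15107071  0.2393603 ] 13.05 [-3.930e-01  3.480e-01  1.140e-01  1.340e+00 -1.000e-03  2.869e+00] [  4.71  -5.26 -12.55] 0.02805803498521574
tool y ang -96.92249018580968 shift cm [12.04 -0.1   0.05]
[[-0.002 -0.121 -0.993]
 [ 0.    -0.993  0.121]
 [-1.     0.     0.002]]
```

The force rose to 12.5 N and the TCP halted at 0.2394, so this is the second stop. I check once more for slip and at the bystanders.

```bash
python3 - <<'E'
from h import *
im=read_camera("scene")[:,:,::-1];cv2.imwrite("pics/scene5.png",cv2.resize(im,None,fx=1.5,fy=1.5,interpolation=2))
m,=[read_camera("top")]
s=get_state();print(s['tcp_pos'],s['wrist_force'],s['finger_gap'],s['clock'])
# expected dome & head when fully drawn out
a=np.radians(-7)
print([ (np.array(proj("scene",(0.572+.105*np.cos(a),-.150+.105*np.sin(a),z)))*1.5).round(1) for z in (0.114,0.228,.234)])
print([(round(d['p'],2),[round(float(v)*1.5) for v in d['extent']]) for d in find_in("scene","lamp_dome")])
E
```

```text
[ 0.57272282 -0.15106576  0.23935051] [  3.62359854  -5.38459647 -12.26861089] 0.027794327043279936 13.15
[array([238.1, 366.9]), array([228.1, 336.1]), array([227.5, 334.3])]
[(0.58, [288, 213, 47, 68]), (0.56, [209, 276, 56, 81])]
```

View pics/scene5.png

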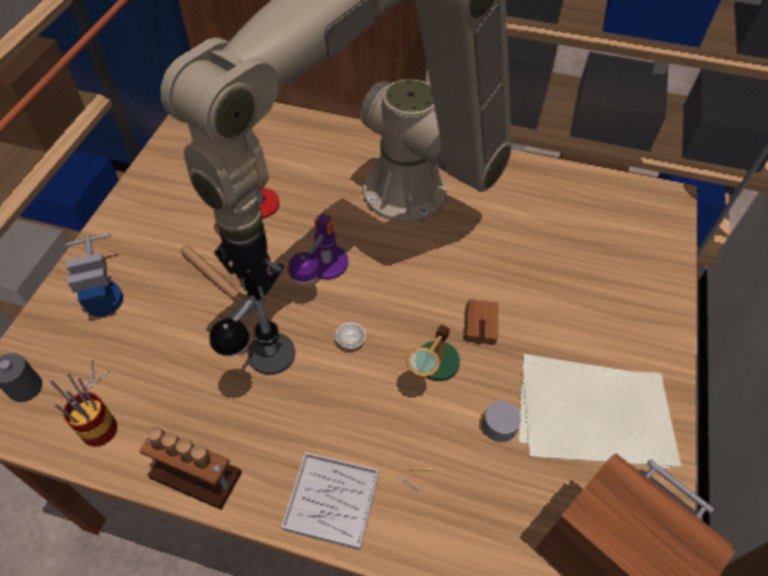

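The dome sits at (228,336), where I predicted it for full extension (228,334). The bystanders stand where they were, and the hold is steady. Handing in.

```bash
python3 - <<'E'
from workcell import *
print(hand_in());s=get_state();print(s['tcp_pos'],s['wrist_force'],s['finger_gap'],s['clock'])
E
```

```text
the job is handed in; nothing more can be done
None
the job is handed in; nothing more can be done
```

I pinched the black lamp's two orange buttons, pulled it straight up past the first stop to the second, and handed in at about 13 s while still holding it there. The hand-in reports no verdict.

- **Pinch:** the finger gap was 28 mm and stayed there, which means both buttons were fully in. The grip was set to 40 N.
- **Extension:** the tool rose 120 mm in all. At the top the pull jumped from about 6 N to 12.5 N and the tool stopped moving, which marks the rigid stop.
- **Picture check:** in the last scene picture the dome was within 2 pixels of where I predicted it for full extension. The magnifier, dish, block, hammer and bench pin looked unmoved, though the gripper partly covers the hammer's head there. I judged that by eye, not by measurement.
- **Not conclusive:** the rise in force expected at the first stop was only about 2 N (3.3 to 5.4 N), so I relied on the tool's height there. A steady side force of about 5 N stayed on the wrist during the pull, well within limits.

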